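# Lengthen the telescoping tray rest by one hole

## Task

The tray rest on the worktop is too short for the baking tray: lengthen it by one hole. Press the snap button on the side of its square tube in flush, keep it pressed while you start sliding the outer sleeve out (away from the fixed crossbar), then ease the sleeve on until the button springs fully out through the next hole, and let go. Stop as soon as you feel it lock: never force the sleeve against the button, and leave the things standing round it where they are.

Things in the scene. Friction and masses are not known exactly. Their poses are not given: they have to be found in the camera images.
- tray_rest: Tray rest, a plain steel H lying level: a square tube joins two crossbars (200 mm long, across the tube, on legs, tops 80 mm above the worktop). Origin: on the worktop under the button. x: level, across the tube, from the button's side to the plain side. y: along the tube, the way the sleeve slides out. z up. The crossbar at y = -160 mm and the inner tube (22 mm square, aluminium) stand fast.
- sleeve_hole (a point): Point on the sleeve, on the tube's centre line (50 mm above the worktop) level with the hole the button stands in at the start; axes as tray_rest; moves with the sleeve. Sleeve: steel, 30 mm square outside, wall 2.5 mm, from y = -106 to +130 mm of this point, with a 2 mm grey collar round its mouth (y -100 to -108). Its button-side face, at x = -15 mm, has this 12 mm hole. It slides with about 2 N.
- sleeve_slot (a point): Middle of a 40 mm long, 14 mm high slot in the sleeve's button-side face, 54 mm to the -y side of sleeve_hole; axes as tray_rest. Behind the slot is the next 12 mm hole, 40 to 68 mm from sleeve_hole: how far differs from one rest to the next and is not measured.
- sliding_bar (a point): Centre of the top of the steel crossbar (20 mm wide) that moves with the sleeve, 130 mm to the +y side of sleeve_hole; axes as tray_rest.
- button_top (a point): Centre of the outer end of the snap button: steel stud on the fixed inner tube, 10 mm across, tapered head 3.5 mm high, 4 mm proud of the sleeve's -x face. Squeezing the tube across, one pad over it, presses it flush (about 3.5 N); the taper then slips under the wall as the sleeve is pulled (about 10 N, then 2 to 5). It pops out at the next hole and locks the sleeve (1 mm play).
- snap_button (a joint): How far the button is pressed in (m): 0 fully out, 0.004 flush with the outside of the sleeve, 0.0065 under its wall, stop at 0.0078. Spring 2 N at rest, 4 N under the wall. The button is damaged if the sleeve bears on it with more than 15 N.
- sleeve (a joint): How far the sleeve has slid out (m): about 0 at the start, 0.040 to 0.068 with the button in the next hole, stop at 0.080. A squeeze of about 20 N across the tube drags the sleeve without slipping; a weaker one may slip.
- jar: Bystander: small glass jar with a lid, 60 mm across, 99 mm tall; origin at the centre of its underside.
- tin: Bystander: food tin, 76 mm across, 58 mm tall; origin at the centre of its underside.
- lemon: Bystander: lemon, 71x53x51 mm; origin at the centre of its underside.
- glass: Bystander: drinking glass, 80 mm across, 91 mm tall; origin at the centre of its underside.

How it is judged:
On the way, in this order (a step that is already met when the one before it is completed fails the run):
1. the button is pressed in flush while the sleeve is still at its first hole (value of joint snap_button above 0.003 m and value of joint sleeve below 0.003 m), for 0.05 s.
2. the button has sprung out in the next hole (value of joint snap_button below 0.001 m and value of joint sleeve above 0.035 m), for 0.2 s.
At the end, for the whole second after the job is handed in: the sleeve has slid out to the next hole (35 to 73 mm) and is at rest, and the button stands fully out of that hole (within 1 mm) (all of step 2 and value of joint sleeve below 0.073 m and velocity of joint sleeve below 0.005 m/s); the robot touches nothing.
It fails at once if the sleeve is forced against the button (more than 15 N between them) (contact force between sleeve and snap_button above 15 N).
It fails at once if a bystander is moved more than 20 mm (distance of any of jar, tin, lemon, glass from where it was at the start of the episode above 0.02 m).
It also fails if it takes over 53 s, if anything falls off the work surface, if the arm or the gripper's body presses on something with over 40 N, if the wrist force passes 120 N, or if a joint passes its speed limit or range.

## Robot

A 6-joint arm with a two-finger parallel gripper is mounted at the origin on a cart in front of the work surface, level with it; the furniture and walls round the work are solid. World frame = base frame: x ahead of the robot, y to its left, z up, the work surface at z = 0. Lengths are in m, angles in rad, forces in N, time in s.
With the tool pointing down it reaches from about 0.35 to 0.925 m from the base axis. Payload 6.4 kg.
Tool frame: the origin (TCP) lies at the very end of the fingers, on their centre line; the grasp point (between the pads) lies 19 mm behind it; z points along the fingers, y is the direction in which the jaws open and shut (so a half turn about z gives the same grasp; the last joint's range is limited). The gripper opens to 94 mm and grips with 3 to 60 N. Pads are 16 mm wide; open, the fingers measure 119 mm over their backs; the gripper's body (75 mm by 177 mm) begins 78 mm behind the grasp point.
Start: joints at [1.163, 0.245, 1.558, -0, 1.339, -0.174], TCP at [0.151, 0.632, 0.205] pointing down, gripper open.
Joint ranges: [-3.13, 3.13], [-1.02, 2.26], [0.13, 2.54], [-0.95, 4.09], [0.21, 2.88], [-2.74, 2.74]. Speed limits (rad/s): [2.57, 2.57, 3.14, 3.14, 3.14, 3.14].

## Interface

Orientations are given as a 3x3 rotation matrix whose columns are the frame's x, y, z axes.
In Python, from bench import env gives the robot as it stands. The module is installed in compiled form; this text tells all that it offers.
- The arm moves only by the tool jog_arm, never from a script. Its argument "steps" is a list of rows, each an object with "dp": the shift along the tool's x, y, z as a fraction of full scale, a list of three; "twist": the turn, a rotation vector about the tool's x, y, z as a fraction of full scale, a list of three. In form: [{"dp": [tx, ty, tz], "twist": [rx, ry, rz]}, ...]. A call has 1 to 5 rows; each row is the pose to reach, as a shift and turn from the pose commanded when the call began, along the tool's axes at that moment, turning the shorter way round; what a row does not reach only later rows make up. Full scale, the value 1, is 0.1 m for a shift and 360 degrees for a turn. A row lasts 1/10 s, in which the tool goes at most 50 mm and 8.59 degrees, less where a joint would pass 70% of its speed; a pose out of reach is approached as far as the arm can. A call with a number of a shift or a turn outside -1 to 1 is refused whole. A call with a gripper value outside its range is refused whole. "hand" is the finger opening in mm, from 0 to 94, set as the call begins (left out, the last holds). The fingers move at their own pace and stop on an object; "squeeze" is the grip in N (left out, the last holds). Time passes only in rows, so rows that repeat a pose let the fingers close. It gives the time, the measured TCP pose, the force and the opening at its end, in the units of the state.
- env.get_obs(): the state, without advancing time (a new reading comes with each control period).
- env.snapshot(name): name is "scene" or "top"; returns (picture, depth): 420x560x3 uint8, blue, green, red; 420x560 float32, m along the optical axis (not along the pixel's ray), 0 where there is no reading.
- env.camera_model(name): a dict with "intrinsics" (3x3 intrinsics, pixels), "distortion" ([k1, k2, p1, p2, k3] as OpenCV has them; the pictures are not rectified), "pose" (4x4, takes a point from camera to world coordinates). Camera axes: x right, y up, looking along -z (the intrinsics and any distortion apply to the point x, -y, -z); pixel columns grow to the right and rows downward; lengths in m; the calibration is good to about 2 mm. A picture is of the moment at which its call begins. camera_model takes no time and is no camera call.
- env.sign_off(): hands the job in, once; it reports no verdict.
Trained networks look in the newest picture that a camera, given by its name, has taken for a name from the list of things; names that differ only in an ending like _2 or _b are one class to them, and where a whole thing is asked for, a point or a joint stands for the part that bears it (a point fixed in the world has none). Each returns a list of dicts, best first, with "conf" (0 to 1); they miss things now and then, are a little off and sometimes report something else, mostly with a low value. They report only what shows in the picture. A call takes as long as a camera call.
- env.cut_out(camera, query): "mask" (420x560 bool, what is visible of it) and "rect" ([centre column, centre row, width, height] in pixels, round what is visible of it).
- env.spot_point(camera, query): "at" ([row, column] in pixels: a listed point, or the origin of a listed thing).
The state is a dict: "t": time; "joint_positions": joint angles; "qvel": joint speeds; "joint_efforts": joint torques, N m; "position": TCP position; "orientation": TCP orientation; "ft_force": force on the tool from outside, world axes, zero at the start; "torque": the same for the moment, N m; "grip_width": finger opening in m.
Only numpy, scipy, OpenCV 4.12 (cv2) and the standard library are available. Lean on these libraries where they do the work, as an engineer would, in place of code of your own. Each camera call takes 0.05 s, during which the arm holds its last target. There are 200 camera calls.

## Working session

There is one attempt and no reset: what is moved stays moved. The work goes in short steps, Python scripts to look and compute and a tool call to move; the robot and the scene stay as the last step left them, time stands still between calls to the robot, and variables do not carry over. Pictures are saved under pics/ and viewed, on a budget of 10 in all, crops included, one or two more only if the job needs it, and the job is handed in when it is done.

Besides the shell and the picture viewer there is one more tool, called after ">>>" as name(argument=value, ...) on one line, values as JSON. jog_arm: Moves the arm, as the interface text tells. Shift numbers are shares of 0.1 m and turn numbers shares of 360 degrees, none past 1 either way. Its arguments: {"type":"object","properties":{"steps":{"type":"array"},"hand":{"type":"number"},"squeeze":{"type":"number"}},"required":["steps"]}

```bash
mkdir -p pics
cat > h.py <<'E'
import numpy as np, cv2
from bench import env
def ray(cam,uv):
    m=env.camera_model(cam);K=np.array(m["intrinsics"],float);D=np.array(m["distortion"],float);T=np.array(m["pose"])
    p=cv2.undistortPoints(np.array(uv,float).reshape(-1,1,2),K,D).reshape(-1,2)
    d=np.c_[p[:,0],-p[:,1],-np.ones(len(p))]
    return T[:3,3],d@T[:3,:3].T
def at_z(cam,uv,z):
    o,d=ray(cam,uv);return o+d*((z-o[2])/d[:,2])[:,None]
def at_depth(cam,uv,dep):
    o,d=ray(cam,uv);return o+d*np.array(dep).reshape(-1,1)
E
python3 - <<'E'
from h import *
o=env.get_obs();print(o["t"],o["position"],o["orientation"],o["ft_force"],o["grip_width"])
Z=dict(tray_rest=0,sleeve_hole=.05,sleeve_slot=.05,sliding_bar=.08,button_top=.05,jar=0,tin=0,lemon=0,glass=0)
for c in("scene","top"):
    im,d=env.snapshot(c);cv2.imwrite(f"pics/{c}0.png",im);np.save(f"{c}0.npy",d)
    print(c,np.round(env.camera_model(c)["pose"],2).tolist())
    for k,z in Z.items():
        r=env.spot_point(c,k)
        for q in r[:1]:
            v,u=q["at"];dd=d[int(v),int(u)]
            print(k,round(q["conf"],2),[round(u),round(v)],"z-plane",at_z(c,[[u,v]],z)[0].round(3),"depth",at_depth(c,[[u,v]],[dd])[0].round(3))
E
```

```text
0.0 [0.15036606 0.63177751 0.20441202] [[-9.72786350e-01  2.31702888e-01 -6.99869815e-04]
 [ 2.31703761e-01  9.72784945e-01 -1.67839725e-03]
 [ 2.91933331e-04 -1.79488440e-03 -9.99998347e-01]] [-0.41052996  0.67715861  0.82376192] 0.09400729615504902
scene [[0.51, 0.53, -0.68, -0.34], [-0.86, 0.3, -0.41, -0.52], [-0.02, 0.79, 0.61, 0.92], [0.0, 0.0, 0.0, 1.0]]
tray_rest 0.63 [268, 264] z-plane [ 0.459 -0.007 -0.   ] depth [ 0.459 -0.007 -0.   ]
sleeve_hole 0.6 [267, 251] z-plane [ 0.462 -0.001  0.05 ] depth [ 0.45  -0.009  0.063]
sleeve_slot 0.66 [282, 261] z-plane [ 0.447 -0.062  0.05 ] depth [ 0.453 -0.058  0.043]
sliding_bar 0.7 [227, 231] z-plane [0.452 0.131 0.08 ] depth [0.456 0.134 0.076]
button_top 0.18 [394, 269] z-plane [ 0.573 -0.35   0.05 ] depth [ 0.601 -0.345  0.023]
jar 0.72 [392, 268] z-plane [ 0.624 -0.335  0.   ] depth [ 0.598 -0.34   0.025]
tin 0.83 [279, 195] z-plane [0.79  0.148 0.   ] depth [0.763 0.132 0.021]
lemon 0.77 [163, 223] z-plane [0.456 0.409 0.   ] depth [0.428 0.376 0.033]
glass 0.64 [228, 195] z-plane [0.698 0.312 0.   ] depth [0.665 0.285 0.03 ]
top [[0.01, 0.99, -0.14, 0.44], [-1.0, 0.01, -0.01, 0.01], [-0.0, 0.14, 0.99, 1.36], [0.0, 0.0, 0.0, 1.0]]
tray_rest 0.74 [285, 255] z-plane [0.463 0.007 0.   ] depth [0.462 0.007 0.063]
sleeve_hole 0.84 [286, 253] z-plane [0.467 0.002 0.05 ] depth [0.466 0.002 0.068]
sleeve_slot 0.66 [308, 255] z-plane [ 0.462 -0.057  0.05 ] depth [ 0.462 -0.057  0.065]
sliding_bar 0.88 [241, 262] z-plane [0.441 0.125 0.08 ] depth [0.441 0.125 0.077]
button_top 0.55 [179, 173] z-plane [0.691 0.308 0.05 ] depth [0.699 0.318 0.009]
jar 0.63 [400, 200] z-plane [ 0.627 -0.329  0.   ] depth [ 0.614 -0.306  0.092]
tin 0.77 [232, 143] z-plane [0.791 0.168 0.   ] depth [0.776 0.161 0.058]
lemon 0.76 [151, 256] z-plane [0.457 0.391 0.   ] depth [0.457 0.379 0.045]
glass 0.81 [179, 174] z-plane [0.696 0.32  0.   ] depth [0.693 0.317 0.012]
```

Run:
```python
from h import *
im=cv2.imread("pics/top0.png");s=cv2.imread("pics/scene0.png")
a=cv2.resize(im[190:340,190:390],(800,600),interpolation=cv2.INTER_CUBIC);cv2.imwrite("pics/topc.png",a)
b=cv2.resize(s[200:310,190:340],(800,587),interpolation=cv2.INTER_CUBIC);cv2.imwrite("pics/scenec.png",b)
d=np.load("top0.npy")
vv,uu=np.mgrid[0:420,0:560];P=at_depth("top",np.c_[uu.ravel(),vv.ravel()],d.ravel())
m=(abs(P[:,0]-.46)<.05)&(P[:,1]>-.09)&(P[:,1]<.11)&(P[:,2]>.055)&(P[:,2]<.075)
Q=P[m]
print(len(Q),np.median(Q[:,2]),Q.mean(0))
# per-row edges
for y in np.arange(-.09,.11,.02):
    r=Q[abs(Q[:,1]-y-.01)<.01];print(round(y+.01,3),len(r),r[:,0].min().round(4),r[:,0].max().round(4),r[:,0].mean().round(4))
c,w=Q[:,:2].mean(0),np.linalg.svd(Q[:,:2]-Q[:,:2].mean(0),full_matrices=False)[2][0];w*=np.sign(w[1]);print("axis",w,np.degrees(np.arctan2(-w[0],w[1])))
n=np.array([w[1],-w[0]]);x=(Q[:,:2]-c)@n;print("width",np.percentile(x,[1,99]))
print("bar",[ (P[(P[:,2]>.07)&(P[:,2]<.09)&(abs(P[:,1]-yy)<.03)&(abs(P[:,0]-.45)<.15)].mean(0).round(4)) for yy in(.13,-.16)])
```

```text
805 0.06421620568483455 [0.46367599 0.01037282 0.06413733]
-0.08 79 0.4573 0.4847 0.4713
-0.06 78 0.4544 0.4847 0.4703
-0.04 78 0.4542 0.4818 0.4678
-0.02 88 0.4513 0.4814 0.4665
0.0 78 0.4485 0.4785 0.4645
0.02 77 0.4481 0.4784 0.4627
0.04 88 0.4478 0.4755 0.4616
0.06 78 0.4449 0.4751 0.4588
0.08 77 0.4447 0.4723 0.4584
0.1 84 0.4417 0.4692 0.4552
axis [-0.08941664  0.99599431] 5.130047460160275
width [-0.01468479  0.01481802]
bar [array([0.4532, 0.1292, 0.0768]), array([ 0.4772, -0.1587,  0.0766])]
```

View pics/topc.png

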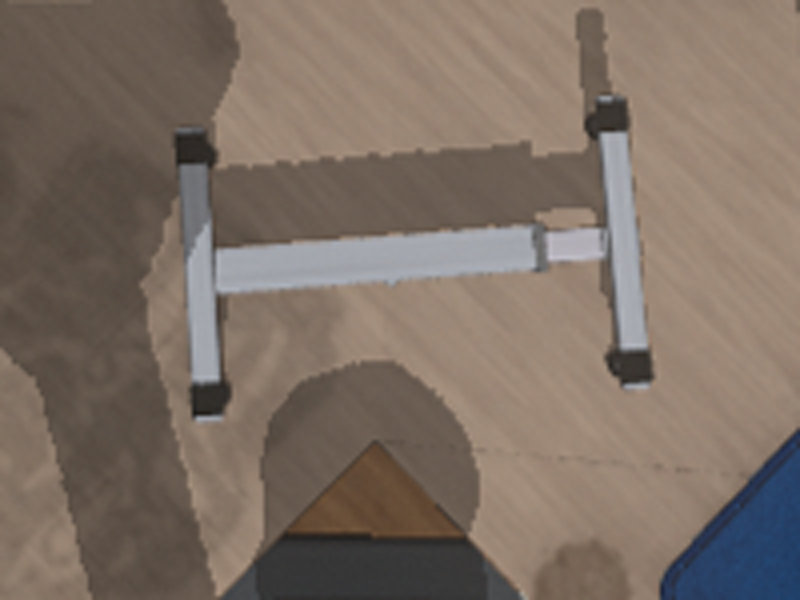

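View pics/scenec.png

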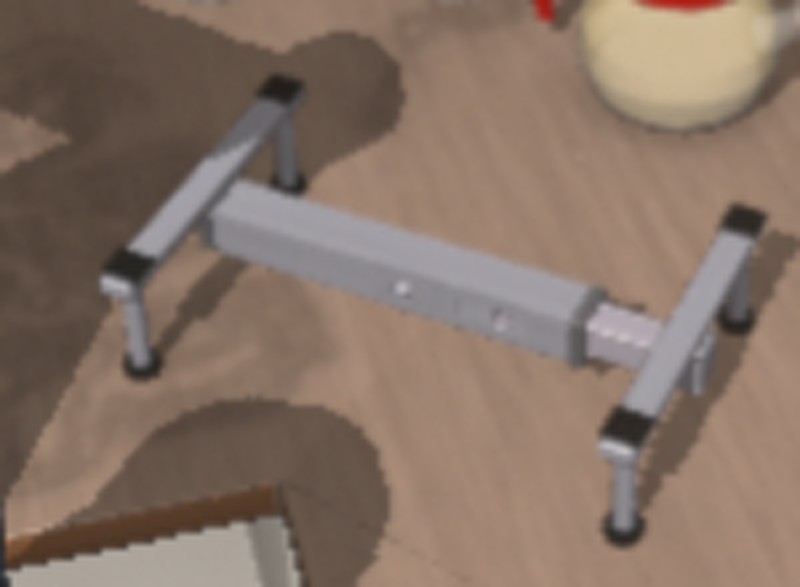

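```bash
python3 - <<'E'
from h import *
print("button top cam z.05",at_z("top",[[288.2,260.5]],.05).round(4))
# scene: intersect ray with sleeve face plane (x'=-.019)
w=np.array([-.0894,.996,0]);n=np.array([.996,.0894,0]);c=np.array([.4637,.0104,.05])
def face(u,v,off):
    o,d=ray("scene",[[u,v]]);d=d[0];p=o+d*(((c-o)@n+off)/(d@n));return p.round(4),((p-c)@w).round(4)
f=lambda x,y:(190+x/5.333-.4,200+y/5.333-.4)
for nm,x,y,off in(("button",402,289,-.019),("slotspot",498,320,-.012),("mouth low",578,362,-.015),("mouth up",592,298,-.015)):
    print(nm,face(*f(x,y),off))
for c_ in("scene","top"):
    d=np.load(c_+"0.npy")
    for (u,v) in ([(284,305),(250,330)] if c_=="top" else [(215,300),(240,295)]):
        print(c_,u,v,at_depth(c_,[[u,v]],[d[v,u]])[0].round(3))
E
ls pics
```

```text
button top cam z.05 [[ 0.4472 -0.0033  0.05  ]]
button (array([ 0.446 , -0.0051,  0.0534]), np.float64(-0.0138))
slotspot (array([ 0.4579, -0.0588,  0.0452]), np.float64(-0.0684))
mouth low (array([ 0.4592, -0.1074,  0.0357]), np.float64(-0.1169))
mouth up (array([ 0.4599, -0.1147,  0.0853]), np.float64(-0.1242))
scene 215 300 [ 0.282  0.063 -0.022]
scene 240 295 [ 0.33   0.01  -0.019]
top 284 305 [ 0.248  0.005 -0.877]
top 250 330 [ 0.252  0.102 -0.   ]
scene0.png
scenec.png
top0.png
topc.png
```

View pics/scene0.png

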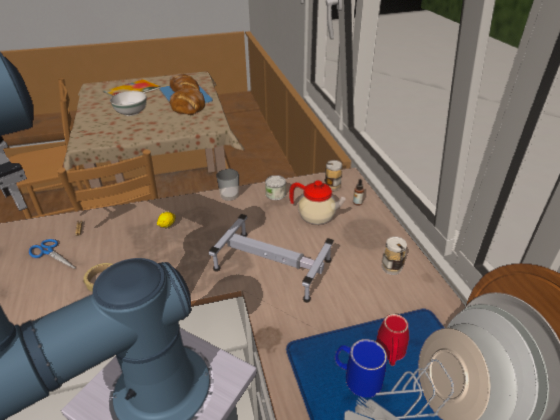

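>>> jog_arm(steps=[{"dp":[-0.4,-0.5,0],"twist":[0,0,0]},{"dp":[-0.83,-1,0],"twist":[0,0,0]},{"dp":[-0.83,-1,0],"twist":[0,0,0]},{"dp":[-0.83,-1,0],"twist":[0,0,0]}], hand=70, squeeze=20)

```text
t: 1.4
position: [0.2094, 0.5135, 0.2055]
orientation: [[-0.972, 0.235, 0.0], [0.235, 0.972, -0.001], [-0.0, -0.0, -1.0]]
ft_force: [0.3, 0.8, 0.2]
grip_width: 0.0705
```

>>> jog_arm(steps=[{"dp":[-0.4,-0.5,0],"twist":[0,0,0]},{"dp":[-0.83,-1,0],"twist":[0,0,0]},{"dp":[-0.83,-1,0],"twist":[0,0,0]},{"dp":[-0.83,-1,0],"twist":[0,0,0]}])

```text
t: 1.8
position: [0.2668, 0.3978, 0.2057]
orientation: [[-0.972, 0.235, 0.001], [0.235, 0.972, 0.0], [-0.001, 0.0, -1.0]]
ft_force: [0.5, -0.1, -0.4]
grip_width: 0.0702
```

>>> jog_arm(steps=[{"dp":[-0.4,-0.5,0],"twist":[0,0,0]},{"dp":[-0.83,-1,0],"twist":[0,0,0]},{"dp":[-0.83,-1,0],"twist":[0,0,0]},{"dp":[-0.83,-1,0],"twist":[0,0,0]}])

```text
t: 2.2
position: [0.3246, 0.2818, 0.2059]
orientation: [[-0.972, 0.235, 0.001], [0.235, 0.972, 0.0], [-0.001, 0.001, -1.0]]
ft_force: [0.4, 0.2, -0.2]
grip_width: 0.0702
```

>>> jog_arm(steps=[{"dp":[-0.4,-0.5,0],"twist":[0,0,0]},{"dp":[-0.83,-1,0],"twist":[0,0,0]},{"dp":[-0.83,-1,0],"twist":[0,0,0.05]},{"dp":[-0.83,-1,0],"twist":[0,0,0.1]},{"dp":[-0.83,-1,0],"twist":[0,0,0.1]}])

```text
t: 2.7
position: [0.3815, 0.167, 0.2058]
orientation: [[-0.771, 0.637, 0.0], [0.637, 0.771, 0.001], [0.0, 0.001, -1.0]]
ft_force: [-0.3, -0.6, 0.0]
grip_width: 0.0701
```

>>> jog_arm(steps=[{"dp":[-0.5,-0.2,0],"twist":[0,0,0.02]},{"dp":[-0.9,-0.4,0.2],"twist":[0,0,0.044]},{"dp":[-0.9,-0.4,0.4],"twist":[0,0,0.068]},{"dp":[-0.9,-0.4,0.4],"twist":[0,0,0.09]},{"dp":[-0.9,-0.4,0.4],"twist":[0,0,0.09]}])

```text
t: 3.2
position: [0.4256, 0.0795, 0.165]
orientation: [[-0.317, 0.948, -0.001], [0.948, 0.317, 0.001], [0.001, -0.001, -1.0]]
ft_force: [-0.5, -0.4, -0.1]
grip_width: 0.0703
```

>>> jog_arm(steps=[{"dp":[-0.45,0.06,0.25],"twist":[0,0,0.02]},{"dp":[-0.902,0.113,0.5],"twist":[0,0,0.0371]},{"dp":[-0.902,0.113,0.55],"twist":[0,0,0.0371]},{"dp":[-0.902,0.113,0.55],"twist":[0,0,0.0371]}])

```text
t: 3.6
position: [0.4645, -0.003, 0.1097]
orientation: [[-0.091, 0.996, -0.002], [0.996, 0.091, 0.001], [0.001, -0.002, -1.0]]
ft_force: [-0.3, -0.4, 0.1]
grip_width: 0.0701
```

Run:
```python
from h import *
o=env.get_obs();print(o["t"],o["position"].round(4),o["orientation"].round(4).tolist(),o["ft_force"].round(2),o["joint_positions"].round(2))
for c in("scene","top"):
    im,d=env.snapshot(c)
    if c=="scene": cv2.imwrite("pics/s1.png",cv2.resize(im[180:300,190:350],(800,600),interpolation=cv2.INTER_CUBIC))
```

```text
3.6 [ 0.4645 -0.003   0.1097] [[-0.0908, 0.9959, -0.0019], [0.9959, 0.0908, 0.001], [0.0012, -0.0018, -1.0]] [-0.25 -0.42  0.08] [-0.25 -0.08  2.09  0.    1.13 -0.34]
```

View pics/s1.png

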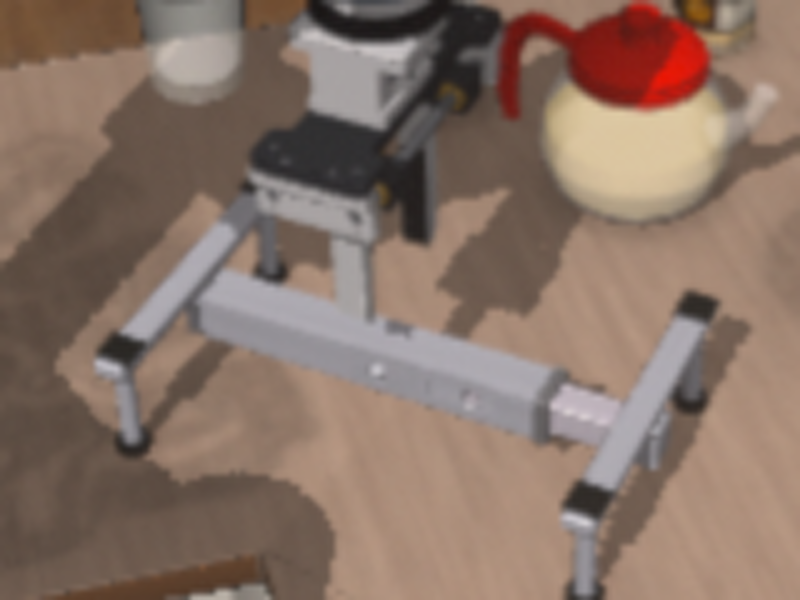

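Run:
```python
from h import *
d=np.load("top0.npy");vv,uu=np.mgrid[0:420,0:560];P=at_depth("top",np.c_[uu.ravel(),vv.ravel()],d.ravel())
Q=P[(P[:,2]>.09)&(P[:,0]>.4)&(P[:,0]<.9)&(abs(P[:,1])<.2)]
print(len(Q),Q.min(0),Q.max(0))
c=env.camera_model("scene");K=np.array(c["intrinsics"]);D=np.array(c["distortion"]);T=np.linalg.inv(np.array(c["pose"]))
def proj(p):
    q=T[:3,:3]@p+T[:3,3];return cv2.projectPoints(np.array([[q[0],-q[1],-q[2]]]),np.zeros(3),np.zeros(3),K,D)[0].ravel()
o=env.get_obs();p=o["position"];R=o["orientation"]
for s in(-1,1):
  for dx in(-.008,.008):
    u=proj(p+R@[dx,s*.0355,0]);print(s,dx,(u-[190,180])*5)
```

```text
2022 [ 0.4369674 -0.1242079  0.0901202] [0.88920459 0.07513972 1.3631804 ]
-1 -0.008 [369.73257397 314.74599147]
-1 0.008 [344.33738279 307.13830291]
1 -0.008 [423.5924715  241.19600482]
1 0.008 [398.97290197 234.21185612]
```

Run:
```python
from h import *
d=np.load("top0.npy");vv,uu=np.mgrid[0:420,0:560];P=at_depth("top",np.c_[uu.ravel(),vv.ravel()],d.ravel())
for lo,hi in((.03,.09),(.09,.3)):
    Q=P[(P[:,2]>lo)&(P[:,2]<hi)&(P[:,0]>.5)&(P[:,0]<.75)&(abs(P[:,1]-.0)<.15)]
    Q=Q[np.argsort(Q[:,0])];print(len(Q),Q[:12:3].round(3).tolist(),Q.max(0) if len(Q) else "")
```

```text
822 [[0.501, 0.137, 0.08], [0.501, 0.143, 0.074], [0.501, 0.127, 0.072], [0.502, -0.147, 0.071]] [0.74999657 0.14686071 0.08999067]
731 [[0.697, -0.022, 0.092], [0.698, -0.03, 0.099], [0.699, -0.017, 0.096], [0.699, -0.022, 0.094]] [0.7499881  0.07513972 0.14736252]
```

>>> jog_arm(steps=[{"dp":[0,0,0.2],"twist":[0,0,0]},{"dp":[0,0,0.35],"twist":[0,0,0]},{"dp":[0,0,0.35],"twist":[0,0,0]}])

```text
t: 4.0
position: [0.4635, -0.0019, 0.0748]
orientation: [[-0.092, 0.996, -0.002], [0.996, 0.092, 0.001], [0.001, -0.002, -1.0]]
ft_force: [-0.5, 0.4, 0.1]
grip_width: 0.07
```

>>> jog_arm(steps=[{"dp":[0,0,0.2],"twist":[0,0,0]},{"dp":[0,0,0.44],"twist":[0,0,0]},{"dp":[0,0,0.44],"twist":[0,0,0]}])

```text
t: 4.3
position: [0.463, -0.0023, 0.0304]
orientation: [[-0.09, 0.996, -0.003], [0.996, 0.09, 0.001], [0.001, -0.003, -1.0]]
ft_force: [-1.4, 0.2, 0.2]
grip_width: 0.07
```

Run:
```python
from h import *
o=env.get_obs();print(o["t"],o["position"].round(4),o["ft_force"].round(2))
im,d=env.snapshot("scene");cv2.imwrite("pics/s2.png",cv2.resize(im[200:290,220:340],(800,600),interpolation=cv2.INTER_CUBIC))
```

```text
4.3 [ 0.463  -0.0023  0.0304] [-1.42  0.23  0.23]
```

View pics/s2.png

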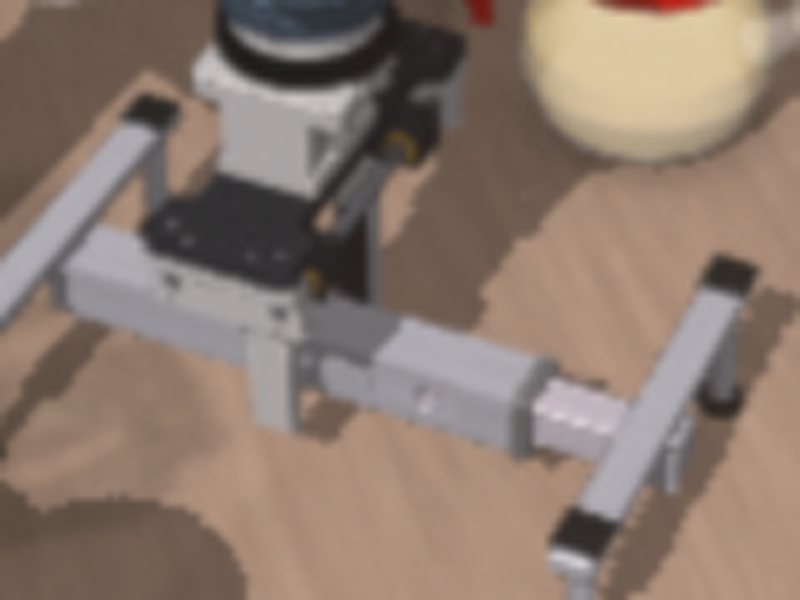

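>>> jog_arm(steps=[{"dp":[0,0.012,0],"twist":[0,0,0]},{"dp":[0,0.012,0],"twist":[0,0,0]},{"dp":[0,0.012,0],"twist":[0,0,0]},{"dp":[0,0.012,0],"twist":[0,0,0]},{"dp":[0,0.012,0],"twist":[0,0,0]}], hand=20, squeeze=20)

```text
t: 4.85
position: [0.4653, -0.0035, 0.0316]
orientation: [[-0.089, 0.996, -0.001], [0.996, 0.089, -0.0], [-0.0, -0.001, -1.0]]
ft_force: [-3.2, -0.7, 1.5]
grip_width: 0.0336
```

>>> jog_arm(steps=[{"dp":[0,0,0],"twist":[0,0,0]},{"dp":[0,0,0],"twist":[0,0,0]},{"dp":[0,0,0],"twist":[0,0,0]},{"dp":[0,0,0],"twist":[0,0,0]}])

```text
t: 5.25
position: [0.4637, -0.0036, 0.0313]
orientation: [[-0.089, 0.996, -0.006], [0.996, 0.089, -0.0], [0.0, -0.006, -1.0]]
ft_force: [-9.3, -2.0, 8.1]
grip_width: 0.0299
```

>>> jog_arm(steps=[{"dp":[0,-0.005,0],"twist":[0,0,0]},{"dp":[0,-0.012,0],"twist":[0,0,0]},{"dp":[0,-0.012,0],"twist":[0,0,0]}])

```text
t: 5.55
position: [0.4638, -0.0036, 0.0313]
orientation: [[-0.088, 0.996, -0.002], [0.996, 0.088, 0.0], [0.0, -0.002, -1.0]]
ft_force: [-3.8, -0.7, 3.6]
grip_width: 0.0295
```

>>> jog_arm(steps=[{"dp":[0.01,0,0],"twist":[0,0,0]},{"dp":[0.02,0,0],"twist":[0,0,0]}])

```text
t: 5.75
position: [0.4637, -0.0023, 0.0313]
orientation: [[-0.089, 0.996, -0.002], [0.996, 0.089, -0.002], [-0.001, -0.002, -1.0]]
ft_force: [-5.1, -4.5, 3.9]
grip_width: 0.0298
```

>>> jog_arm(steps=[{"dp":[0.01,0,0],"twist":[0,0,0]},{"dp":[0.02,0,0],"twist":[0,0,0]}])

```text
t: 5.95
position: [0.4635, -0.0005, 0.0313]
orientation: [[-0.089, 0.996, -0.002], [0.996, 0.089, -0.002], [-0.002, -0.002, -1.0]]
ft_force: [-6.1, -6.6, 3.2]
grip_width: 0.03
```

>>> jog_arm(steps=[{"dp":[0.01,0,0],"twist":[0,0,0]},{"dp":[0.02,0,0],"twist":[0,0,0]}])

```text
t: 6.15
position: [0.4634, 0.0007, 0.0313]
orientation: [[-0.09, 0.996, -0.002], [0.996, 0.09, -0.004], [-0.004, -0.002, -1.0]]
ft_force: [-6.8, -10.1, 2.5]
grip_width: 0.0299
```

>>> jog_arm(steps=[{"dp":[0.01,0,0],"twist":[0,0,0]},{"dp":[0.02,0,0],"twist":[0,0,0]}])

```text
t: 6.35
position: [0.4633, 0.0021, 0.0313]
orientation: [[-0.09, 0.996, -0.002], [0.996, 0.09, -0.005], [-0.005, -0.002, -1.0]]
ft_force: [-6.1, -13.4, 1.6]
grip_width: 0.0298
```

```bash
cat >> h.py <<'E'
def slid(name):
    """sleeve travel (mm) from the mouth collar and bar cap, tracked in the scene picture"""
    a=cv2.imread("pics/scene0.png",0).astype(np.float32);im,_=env.snapshot("scene");cv2.imwrite(name,im)
    b=cv2.cvtColor(im,cv2.COLOR_BGR2GRAY).astype(np.float32)
    for lab,(x0,y0,x1,y1),z in(("cap",(206,244,222,274),.04),("mouth",(292,249,316,272),.05)):
        t=a[y0:y1,x0:x1];t4=cv2.resize(t,None,fx=8,fy=8,interpolation=cv2.INTER_CUBIC)
        m=30;s=cv2.resize(b[y0-m:y1+m,x0-m:x1+m],None,fx=8,fy=8,interpolation=cv2.INTER_CUBIC)
        r=cv2.matchTemplate(s,t4,cv2.TM_CCOEFF_NORMED);_,v,_,l=cv2.minMaxLoc(r)
        du,dv=l[0]/8-m,l[1]/8-m;c=[(x0+x1)/2,(y0+y1)/2]
        p,q=at_z("scene",[c,[c[0]+du,c[1]+dv]],z);print(lab,round(v,3),(du,dv),"mm along",((q-p)@[-.0894,.996,0]*1000).round(1),"across",((q-p)@[.996,.0894,0]*1000).round(1))
E
python3 -c "
from h import *
slid('pics/s3.png');o=env.get_obs();print(o['t'],o['position'].round(4),o['ft_force'].round(1))"
```

```text
cap 0.684 (-1.625, -0.5) mm along 5.5 across -0.1
mouth 0.962 (-1.75, -0.5) mm along 5.4 across -0.1
6.4 [0.4632 0.0028 0.0313] [-6.5 -0.8  5.4]
```

>>> jog_arm(steps=[{"dp":[0.02,0,0],"twist":[0,0,0]},{"dp":[0.04,0,0],"twist":[0,0,0]},{"dp":[0.06,0,0],"twist":[0,0,0]},{"dp":[0.08,0,0],"twist":[0,0,0]},{"dp":[0.1,0,0],"twist":[0,0,0]}])

```text
t: 6.9
position: [0.4623, 0.0135, 0.0313]
orientation: [[-0.089, 0.996, -0.002], [0.996, 0.089, -0.002], [-0.002, -0.002, -1.0]]
ft_force: [-7.3, -5.0, 3.6]
grip_width: 0.0299
```

>>> jog_arm(steps=[{"dp":[0.02,0,0],"twist":[0,0,0]},{"dp":[0.04,0,0],"twist":[0,0,0]},{"dp":[0.06,0,0],"twist":[0,0,0]},{"dp":[0.08,0,0],"twist":[0,0,0]},{"dp":[0.1,0,0],"twist":[0,0,0]}])

```text
t: 7.4
position: [0.4614, 0.0236, 0.0313]
orientation: [[-0.089, 0.996, -0.002], [0.996, 0.089, -0.002], [-0.002, -0.002, -1.0]]
ft_force: [-5.0, -5.1, 2.9]
grip_width: 0.0299
```

```bash
python3 -c "
from h import *
slid('pics/s4.png');o=env.get_obs();print(o['t'],o['position'].round(4),o['ft_force'].round(1))
s=cv2.imread('pics/s4.png');cv2.imwrite('pics/s4c.png',cv2.resize(s[210:285,240:340],(800,600),interpolation=cv2.INTER_CUBIC))"
```

```text
cap 0.759 (-7.875, -2.5) mm along 27.0 across -0.3
mouth 0.925 (-8.75, -2.625) mm along 27.2 across -0.2
7.45 [0.4614 0.0239 0.0313] [-6.  -2.3  3.8]
```

View pics/s4c.png

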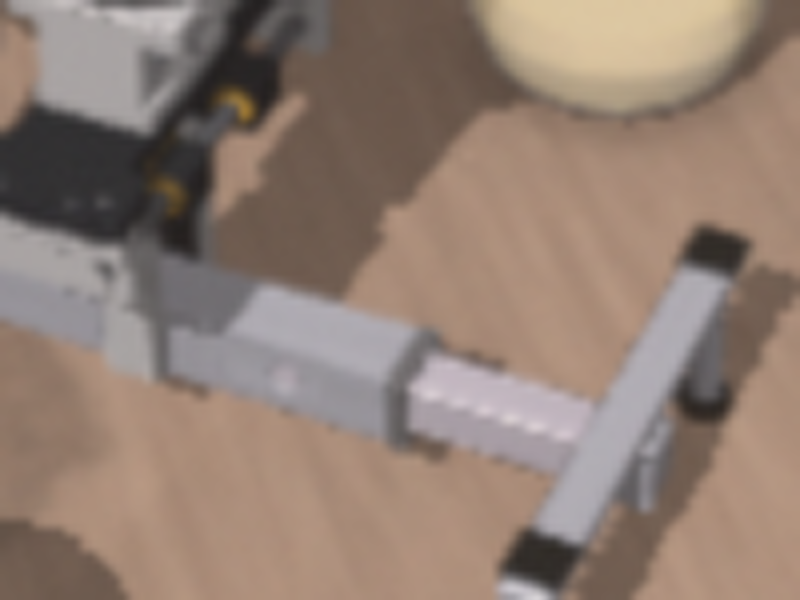

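>>> jog_arm(steps=[{"dp":[0.02,0,0],"twist":[0,0,0]},{"dp":[0.04,0,0],"twist":[0,0,0]},{"dp":[0.06,0,0],"twist":[0,0,0]},{"dp":[0.08,0,0],"twist":[0,0,0]},{"dp":[0.1,0,0],"twist":[0,0,0]}], squeeze=12)

```text
t: 7.95
position: [0.4605, 0.0335, 0.0313]
orientation: [[-0.089, 0.996, -0.002], [0.996, 0.089, -0.002], [-0.002, -0.002, -1.0]]
ft_force: [-5.1, -5.6, 4.0]
grip_width: 0.0296
```

>>> jog_arm(steps=[{"dp":[0.01,0,0],"twist":[0,0,0]},{"dp":[0.02,0,0],"twist":[0,0,0]},{"dp":[0.02,0,0],"twist":[0,0,0]}])

```text
t: 8.25
position: [0.4604, 0.0358, 0.0313]
orientation: [[-0.089, 0.996, -0.002], [0.996, 0.089, -0.001], [-0.001, -0.002, -1.0]]
ft_force: [-5.7, -4.1, 4.1]
grip_width: 0.0298
```

```bash
python3 -c "
from h import *
slid('pics/s5.png');o=env.get_obs();print(o['t'],o['position'].round(4),o['ft_force'].round(1))"
```

```text
cap 0.775 (-11.5, -3.75) mm along 39.8 across -0.1
mouth 0.939 (-12.625, -3.875) mm along 39.6 across 0.0
8.3 [0.4603 0.0358 0.0313] [-5.3 -3.9  4.6]
```

>>> jog_arm(steps=[{"dp":[0.01,0,0],"twist":[0,0,0]},{"dp":[0.02,0,0],"twist":[0,0,0]},{"dp":[0.02,0,0],"twist":[0,0,0]}])

```text
t: 8.6
position: [0.4602, 0.0377, 0.0313]
orientation: [[-0.089, 0.996, -0.002], [0.996, 0.089, -0.001], [-0.001, -0.002, -1.0]]
ft_force: [-5.3, -3.5, 4.7]
grip_width: 0.0298
```

>>> jog_arm(steps=[{"dp":[0.01,0,0],"twist":[0,0,0]},{"dp":[0.02,0,0],"twist":[0,0,0]},{"dp":[0.02,0,0],"twist":[0,0,0]}])

```text
t: 8.9
position: [0.46, 0.0397, 0.0313]
orientation: [[-0.089, 0.996, -0.002], [0.996, 0.089, -0.001], [-0.001, -0.002, -1.0]]
ft_force: [-5.1, -2.6, 4.8]
grip_width: 0.03
```

>>> jog_arm(steps=[{"dp":[0.01,0,0],"twist":[0,0,0]},{"dp":[0.02,0,0],"twist":[0,0,0]},{"dp":[0.02,0,0],"twist":[0,0,0]}])

```text
t: 9.2
position: [0.4598, 0.0418, 0.0313]
orientation: [[-0.089, 0.996, -0.002], [0.996, 0.089, -0.001], [-0.001, -0.002, -1.0]]
ft_force: [-5.3, -3.2, 3.7]
grip_width: 0.03
```

>>> jog_arm(steps=[{"dp":[0.01,0,0],"twist":[0,0,0]},{"dp":[0.02,0,0],"twist":[0,0,0]},{"dp":[0.02,0,0],"twist":[0,0,0]}])

```text
t: 9.5
position: [0.4597, 0.0437, 0.0313]
orientation: [[-0.089, 0.996, -0.002], [0.996, 0.089, -0.001], [-0.001, -0.002, -1.0]]
ft_force: [-6.3, -4.0, 3.5]
grip_width: 0.0298
```

>>> jog_arm(steps=[{"dp":[0.01,0,0],"twist":[0,0,0]},{"dp":[0.02,0,0],"twist":[0,0,0]},{"dp":[0.02,0,0],"twist":[0,0,0]}])

```text
t: 9.8
position: [0.4595, 0.0457, 0.0313]
orientation: [[-0.089, 0.996, -0.002], [0.996, 0.089, -0.001], [-0.001, -0.002, -1.0]]
ft_force: [-6.6, -3.6, 3.9]
grip_width: 0.0298
```

>>> jog_arm(steps=[{"dp":[0.01,0,0],"twist":[0,0,0]},{"dp":[0.015,0,0],"twist":[0,0,0]},{"dp":[0.015,0,0],"twist":[0,0,0]}])

```text
t: 10.1
position: [0.4594, 0.0471, 0.0313]
orientation: [[-0.089, 0.996, -0.002], [0.996, 0.089, -0.002], [-0.001, -0.002, -1.0]]
ft_force: [-5.3, -3.9, 5.4]
grip_width: 0.0301
```

>>> jog_arm(steps=[{"dp":[0.01,0,0],"twist":[0,0,0]},{"dp":[0.015,0,0],"twist":[0,0,0]},{"dp":[0.015,0,0],"twist":[0,0,0]}])

```text
t: 10.4
position: [0.4592, 0.0486, 0.0313]
orientation: [[-0.089, 0.996, -0.002], [0.996, 0.089, -0.001], [-0.001, -0.002, -1.0]]
ft_force: [-6.7, -4.2, 3.8]
grip_width: 0.0302
```

>>> jog_arm(steps=[{"dp":[0.01,0,0],"twist":[0,0,0]},{"dp":[0.015,0,0],"twist":[0,0,0]},{"dp":[0.015,0,0],"twist":[0,0,0]}])

```text
t: 10.7
position: [0.4591, 0.0501, 0.0313]
orientation: [[-0.089, 0.996, -0.002], [0.996, 0.089, -0.001], [-0.001, -0.002, -1.0]]
ft_force: [-6.0, -4.4, 4.7]
grip_width: 0.0302
```

>>> jog_arm(steps=[{"dp":[0.01,0,0],"twist":[0,0,0]},{"dp":[0.015,0,0],"twist":[0,0,0]},{"dp":[0.015,0,0],"twist":[0,0,0]}])

```text
t: 11.0
position: [0.4589, 0.0529, 0.0313]
orientation: [[-0.088, 0.996, -0.002], [0.996, 0.088, 0.001], [0.002, -0.002, -1.0]]
ft_force: [-5.9, 2.7, 4.8]
grip_width: 0.0301
```

```bash
python3 -c "
from h import *
slid('pics/s6.png');o=env.get_obs();print(o['t'],o['position'].round(4),o['ft_force'].round(1))
s=cv2.imread('pics/s6.png');cv2.imwrite('pics/s6c.png',cv2.resize(s[210:285,220:320],(800,600),interpolation=cv2.INTER_CUBIC))"
```

```text
cap 0.763 (-16.125, -5.125) mm along 55.7 across -0.7
mouth 0.931 (-18.0, -5.625) mm along 56.9 across 0.4
11.05 [0.4588 0.0529 0.0313] [-5.5  1.8  5.1]
```

View pics/s6c.png

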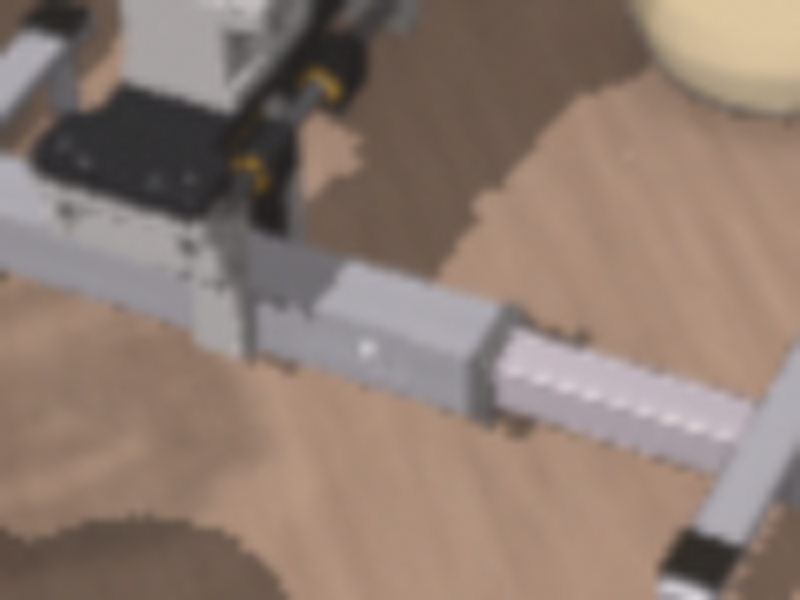

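>>> jog_arm(steps=[{"dp":[0.005,0,0],"twist":[0,0,0]},{"dp":[0.01,0,0],"twist":[0,0,0]},{"dp":[0.01,0,0],"twist":[0,0,0]}])

```text
t: 11.35
position: [0.4588, 0.0537, 0.0313]
orientation: [[-0.088, 0.996, -0.002], [0.996, 0.088, 0.001], [0.001, -0.002, -1.0]]
ft_force: [-5.6, 1.4, 4.7]
grip_width: 0.0297
```

>>> jog_arm(steps=[{"dp":[0.005,0,0],"twist":[0,0,0]},{"dp":[0.01,0,0],"twist":[0,0,0]},{"dp":[0.01,0,0],"twist":[0,0,0]}])

```text
t: 11.65
position: [0.4588, 0.0543, 0.0313]
orientation: [[-0.088, 0.996, -0.002], [0.996, 0.088, 0.0], [0.0, -0.002, -1.0]]
ft_force: [-5.1, -1.3, 3.7]
grip_width: 0.0303
```

>>> jog_arm(steps=[{"dp":[0.005,0,0],"twist":[0,0,0]},{"dp":[0.01,0,0],"twist":[0,0,0]},{"dp":[0.01,0,0],"twist":[0,0,0]}])

```text
t: 11.95
position: [0.4587, 0.055, 0.0313]
orientation: [[-0.088, 0.996, -0.002], [0.996, 0.088, -0.0], [-0.0, -0.002, -1.0]]
ft_force: [-5.6, -2.3, 4.1]
grip_width: 0.0298
```

```bash
python3 -c "
from h import *
slid('pics/s7.png');o=env.get_obs();print(o['t'],o['position'].round(4),o['ft_force'].round(1))
f=lambda n,x,y:cv2.resize(cv2.imread(n)[y-15:y+15,x-20:x+20],(400,300),interpolation=cv2.INTER_CUBIC)
cv2.imwrite('pics/s7c.png',np.vstack([np.hstack([f('pics/scene0.png',266,254),f('pics/scene0.png',283,260)]),np.hstack([f('pics/s6.png',266,254),f('pics/s7.png',266,254)])]))"
```

```text
cap 0.757 (-16.75, -5.375) mm along 58.0 across -0.5
mouth 0.933 (-18.75, -5.75) mm along 59.1 across -0.0
12.0 [0.4587 0.0551 0.0313] [-5.5 -1.8  5.2]
```

View pics/s7c.png

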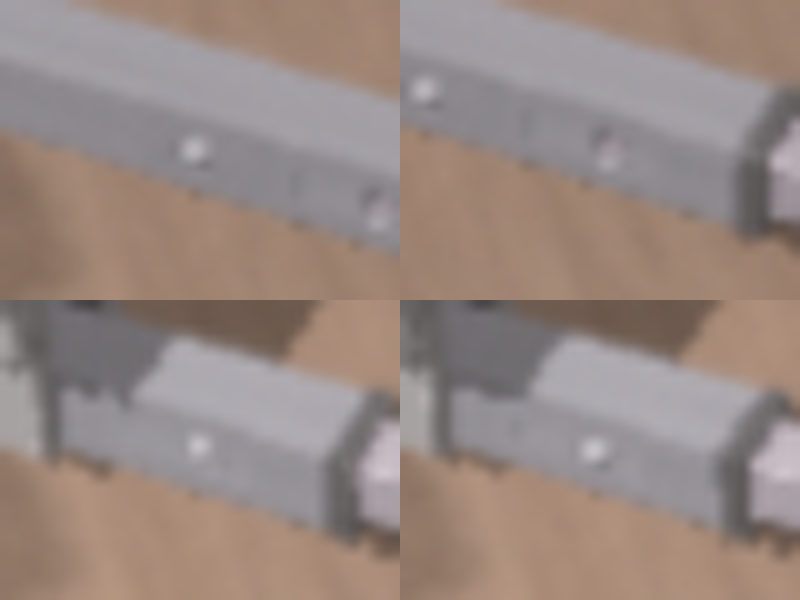

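>>> jog_arm(steps=[{"dp":[0,0,0],"twist":[0,0,0]},{"dp":[0,0,0],"twist":[0,0,0]},{"dp":[0,0,0],"twist":[0,0,0]},{"dp":[0,0,0],"twist":[0,0,0]},{"dp":[0,0,0],"twist":[0,0,0]}], hand=60)

```text
t: 12.5
position: [0.4596, 0.0552, 0.0315]
orientation: [[-0.088, 0.996, 0.0], [0.996, 0.088, 0.0], [0.0, 0.0, -1.0]]
ft_force: [0.8, -0.5, 0.3]
grip_width: 0.0599
```

```bash
python3 -c "
from h import *
slid('pics/s8.png');o=env.get_obs();print(o['t'],o['position'].round(4),o['ft_force'].round(1),o['grip_width'])
f=lambda n,x,y:cv2.resize(cv2.imread(n)[y-15:y+15,x-20:x+20],(400,300),interpolation=cv2.INTER_CUBIC)
cv2.imwrite('pics/s8c.png',np.hstack([f('pics/scene0.png',266,254),f('pics/s8.png',266,254)]))
for n in('scene0','s6','s7','s8'):
    g=cv2.cvtColor(cv2.imread('pics/%s.png'%n),cv2.COLOR_BGR2GRAY)[248:260,259:273].astype(float);w=np.clip(g-np.median(g)-15,0,None);yy,xx=np.mgrid[248:260,259:273];print(n,(xx*w).sum()/w.sum(),(yy*w).sum()/w.sum(),g.max())"
```

```text
cap 0.757 (-16.75, -5.375) mm along 58.0 across -0.5
mouth 0.933 (-18.75, -5.75) mm along 59.1 across -0.0
12.55 [0.4595 0.0552 0.0315] [-0.2 -0.   0. ] 0.059582718463502396
scene0 267.1219512195122 250.03135888501743 177.0
s6 267.61802575107293 249.95708154506437 190.0
s7 267.3255813953488 250.25581395348837 189.0
s8 267.37401574803147 250.21653543307087 189.0
```

View pics/s8c.png

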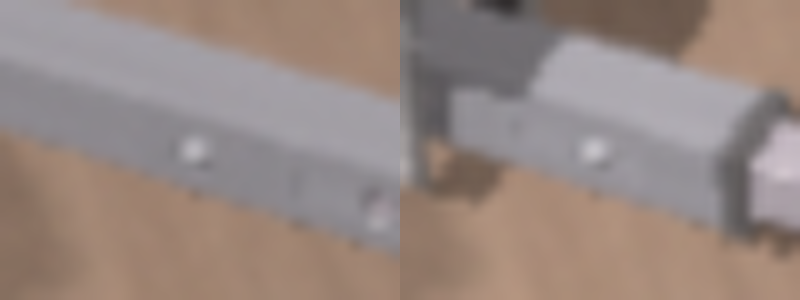

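>>> jog_arm(steps=[{"dp":[0,0,0],"twist":[0,0,0]},{"dp":[0,0,0],"twist":[0,0,0]},{"dp":[0,0,0],"twist":[0,0,0]},{"dp":[0,0,0],"twist":[0,0,0]},{"dp":[0,0,0],"twist":[0,0,0]}], hand=20, squeeze=10)

```text
t: 13.05
position: [0.4586, 0.0552, 0.0313]
orientation: [[-0.088, 0.996, -0.002], [0.996, 0.088, -0.0], [0.0, -0.002, -1.0]]
ft_force: [-4.8, -0.4, 3.5]
grip_width: 0.0298
```

>>> jog_arm(steps=[{"dp":[0.005,0,0],"twist":[0,0,0]},{"dp":[0.01,0,0],"twist":[0,0,0]},{"dp":[0.01,0,0],"twist":[0,0,0]}])

```text
t: 13.35
position: [0.4586, 0.056, 0.0314]
orientation: [[-0.089, 0.996, -0.002], [0.996, 0.089, -0.001], [-0.0, -0.002, -1.0]]
ft_force: [-4.8, -2.5, 4.4]
grip_width: 0.0299
```

>>> jog_arm(steps=[{"dp":[0.005,0,0],"twist":[0,0,0]},{"dp":[0.01,0,0],"twist":[0,0,0]},{"dp":[0.01,0,0],"twist":[0,0,0]}])

```text
t: 13.65
position: [0.4585, 0.0569, 0.0313]
orientation: [[-0.089, 0.996, -0.002], [0.996, 0.089, -0.001], [-0.001, -0.002, -1.0]]
ft_force: [-5.0, -3.2, 4.7]
grip_width: 0.0299
```

```bash
python3 -c "
from h import *
slid('pics/s9.png');o=env.get_obs();print(o['t'],o['position'].round(4),o['ft_force'].round(1),o['grip_width'])"
```

```text
cap 0.755 (-17.25, -5.5) mm along 59.7 across -0.7
mouth 0.935 (-19.25, -5.875) mm along 60.6 across -0.1
13.7 [0.4585 0.0569 0.0314] [-5.4 -2.7  3.5] 0.030139360099352412
```

>>> jog_arm(steps=[{"dp":[0.005,0,0],"twist":[0,0,0]},{"dp":[0.01,0,0],"twist":[0,0,0]},{"dp":[0.01,0,0],"twist":[0,0,0]}])

```text
t: 14.0
position: [0.4585, 0.0573, 0.0314]
orientation: [[-0.089, 0.996, -0.002], [0.996, 0.089, -0.002], [-0.002, -0.002, -1.0]]
ft_force: [-4.7, -4.4, 3.8]
grip_width: 0.0297
```

>>> jog_arm(steps=[{"dp":[0.005,0,0],"twist":[0,0,0]},{"dp":[0.005,0,0],"twist":[0,0,0]}])

```text
t: 14.2
position: [0.4585, 0.0575, 0.0314]
orientation: [[-0.089, 0.996, -0.002], [0.996, 0.089, -0.003], [-0.002, -0.002, -1.0]]
ft_force: [-5.5, -5.2, 3.4]
grip_width: 0.0301
```

```bash
python3 -c "
from h import *
slid('pics/s10.png');o=env.get_obs();print(o['t'],o['position'].round(4),o['ft_force'].round(1),o['grip_width'])
f=lambda n,x,y:cv2.resize(cv2.imread(n)[y-15:y+15,x-20:x+20],(400,300),interpolation=cv2.INTER_CUBIC)
cv2.imwrite('pics/s10c.png',np.hstack([f('pics/scene0.png',266,254),f('pics/s10.png',266,254)]))"
```

```text
cap 0.757 (-17.5, -5.625) mm along 60.7 across -0.5
mouth 0.933 (-19.5, -6.0) mm along 61.5 across 0.1
14.25 [0.4585 0.0575 0.0314] [-4.8 -6.6  4. ] 0.029934303828691274
```

View pics/s10c.png

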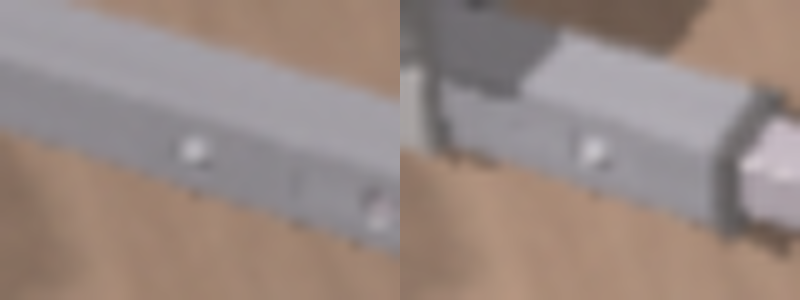

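>>> jog_arm(steps=[{"dp":[-0.01,0,0],"twist":[0,0,0]},{"dp":[-0.02,0,0],"twist":[0,0,0]},{"dp":[-0.022,0,0],"twist":[0,0,0]},{"dp":[-0.022,0,0],"twist":[0,0,0]}])

```text
t: 14.65
position: [0.4585, 0.0567, 0.0314]
orientation: [[-0.088, 0.996, -0.002], [0.996, 0.088, 0.0], [0.001, -0.002, -1.0]]
ft_force: [-5.9, 0.7, 4.7]
grip_width: 0.0299
```

>>> jog_arm(steps=[{"dp":[0,0,0],"twist":[0,0,0]},{"dp":[0,0,0],"twist":[0,0,0]},{"dp":[0,0,0],"twist":[0,0,0]},{"dp":[0,0,0],"twist":[0,0,0]},{"dp":[0,0,0],"twist":[0,0,0]}], hand=70)

```text
t: 15.15
position: [0.4594, 0.0565, 0.0315]
orientation: [[-0.088, 0.996, 0.0], [0.996, 0.088, -0.0], [-0.0, 0.0, -1.0]]
ft_force: [-0.6, -0.4, -0.6]
grip_width: 0.0665
```

>>> jog_arm(steps=[{"dp":[0,0,-0.1],"twist":[0,0,0]},{"dp":[0,0,-0.4],"twist":[0,0,0]},{"dp":[0,0,-0.8],"twist":[0,0,0]},{"dp":[0,0,-1],"twist":[0,0,0]},{"dp":[0,0,-1],"twist":[0,0,0]}])

```text
t: 15.65
position: [0.462, 0.0562, 0.1356]
orientation: [[-0.088, 0.996, 0.008], [0.996, 0.088, -0.001], [-0.002, 0.008, -1.0]]
ft_force: [0.2, -1.1, 0.3]
grip_width: 0.07
```

```bash
python3 -c "
from h import *
slid('pics/s11.png');o=env.get_obs();print(o['t'],o['position'].round(4),o['ft_force'].round(1),o['grip_width'])
f=lambda n,x,y:cv2.resize(cv2.imread(n)[y-15:y+15,x-20:x+20],(400,300),interpolation=cv2.INTER_CUBIC)
a=np.hstack([f('pics/scene0.png',266,254),f('pics/s11.png',266,254)]);s=cv2.imread('pics/s11.png')[150:300,140:420]
cv2.imwrite('pics/s11c.png',np.vstack([a[:170+0] if 0 else cv2.resize(a,(560,210)),cv2.resize(s,(560,300))]))"
```

```text
cap 0.77 (-17.25, -5.5) mm along 59.7 across -0.7
mouth 0.936 (-19.25, -5.875) mm along 60.6 across -0.1
15.7 [0.4604 0.0564 0.1331] [-0.4 -0.7  0.2] 0.06986975382540006
```

View pics/s11c.png

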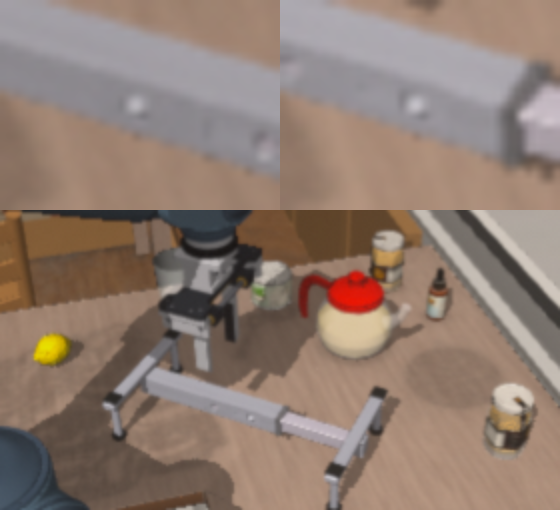

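The button stands out as it did at the start, the sleeve is free of the gripper at about 60 mm, and the bystanders are in place. I'm handing the job in.

```bash
python3 -c "
from h import *
env.sign_off();print(env.get_obs()['t'])"
```

```text
the job is handed in; nothing more can be done
the job is handed in; nothing more can be done
```

The tray rest is lengthened by one hole and handed in at about 15.7 s; no verdict was reported.

**What I did:** I squeezed the tube across the button at 20 N until the pads closed to about 30 mm, which is flush. I then slid the sleeve slowly out. Wrist force peaked at about 13 N along the tube as the button went under the wall, then ran at about 2 to 6 N. I dropped the grip to 12 N for the last part.

**Lock:** The button began to pop at about 56 mm of travel. I felt no stop at first, so I let go, gripped again at 10 N and nudged the sleeve on in small steps. It stopped at about 61 mm, with the force rising to 6.6 N and no further movement. I backed off to about 60 mm to take the load off, opened the fingers and lifted clear.

**Last checks:**
- **Sleeve:** image tracking gave 59.7 mm from the bar cap (a weak match) and 60.6 mm from the sleeve mouth; the tool travel gave about 60.5 mm.
- **Button:** it looks the same in the picture as at the start, fully out.
- **Gripper and surroundings:** wrist force was about zero and the gripper clear. The jar, lemon, tin and glass look undisturbed by eye; I did not measure them again.

**Disagreement:** the sleeve moved about 4.6 mm between the first pop and the firm stop, more than the stated 1 mm play either way. I take that as the button's taper easing into the hole; I did not check it separately.

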